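Roll the stray wrapping-paper roll back beside its row

ROBOT

A 6-joint arm with a two-finger parallel gripper is mounted at the origin on the work surface. World frame = base frame: x ahead of the robot, y to its left, z up, the work surface at z = 0. Lengths are in m, angles in rad, forces in N, time in s.
With the tool pointing down it reaches from about 0.3 to 0.825 m from the base axis. Payload 5.4 kg.
Tool frame: the origin (TCP) lies at the centre of the arm's flange, where the gripper is bolted on; the fingertips stand 190 mm ahead of it and the grasp point (between the pads) lies 171 mm ahead of it; z points along the fingers, y is the line along which they close (so a half turn about z gives the same grasp; the last joint's range is limited). The gripper opens to 92 mm and grips with 3 to 60 N. Pads are 20 mm wide; open, the fingers measure 128 mm over their backs; the gripper's body (75 mm by 189 mm) begins 69 mm behind the grasp point.
Start: joints at [1.07, 0.158, 1.597, -0, 1.386, -0.21], TCP at [0.165, 0.551, 0.405] pointing down, gripper open.
Joint ranges: [-2.91, 2.91], [-0.94, 2.29], [0.18, 2.7], [-1.29, 4.43], [0.17, 2.64], [-3, 3]. Speed limits (rad/s): [2.57, 2.57, 3.14, 3.14, 3.14, 3.14].

INTERFACE

Orientations are given as a unit quaternion [w, x, y, z].
In Python, from station import sensors, vision, arm gives the robot as it stands.
- The arm moves only by the tool send_rows, never from a script. Its argument "rows" is a list of rows, each a list of 2 entries, a list of its own where there are three numbers: the shift along the tool's x, y, z in units of 60 mm (1.0 is 60 mm), then the turn about the tool's z in units of 8 degrees (1.0 is 8 degrees). A call has 1 to 8 rows; each row shifts and turns the commanded pose from where the row before left it, along the tool's axes as they then stand; what a row does not reach is not made up. A row lasts 1/8 s, in which the tool goes at most 62.5 mm and 10.7 degrees, less where a joint would pass 70% of its speed; a pose out of reach is approached as far as the arm can. A call is refused whole if a number of a shift passes 1 or a number of a turn 1, either way. A call with a gripper value outside its range is refused whole. "gripper" is the closure in counts, from 0 (fully open) to 255 (shut), set as the call begins (left out, the last holds). The fingers move at their own pace and stop on an object; the grip force is fixed at half the most. Time passes only in rows, so rows that do not move let the fingers close. It gives the time, the measured TCP pose, the force, the opening and the grip force at its end, in the units of the state.
- sensors.state(): the state, without advancing time (a new reading comes with each control period).
- vision.get_image(name): name is "scene" or "top"; returns a dict with "color" (400x640x3 uint8, blue, green, red), "fx", "fy", "cx", "cy" (pixels), "rvec" (rotation vector, rad) and "tvec" (3), from world to camera coordinates, as OpenCV has them. Camera axes: x right, y down, z forward; pixel columns grow to the right and rows downward; lengths in m; the calibration is good to about 2 mm. A picture is of the moment at which its call begins. There is no depth.
- arm.finish_job(): hands the job in; it is judged then, once.
The state is a dict: "t": time; "qpos": joint angles; "joint_vel": joint speeds; "joint_efforts": joint torques, N m; "tcp_pos": TCP position; "eef_rot": TCP orientation; "force": force on the tool from outside, world axes, zero at the start; "moment": the same for the moment, N m; "gripper_width": finger opening in m; "finger_force": force on a finger pad.
Only numpy, scipy, OpenCV 4.12 (cv2) and the standard library are available. Lean on these libraries where they do the work, as an engineer would, in place of code of your own. Each camera call takes 0.05 s, during which the arm holds its last target. There are 200 camera calls.

TASK

One roll of wrapping paper has strayed from the other two on the flower stall's rubber mat. Roll it back to them by pushing along the top of it with your fingertips (do not shove it from behind at its side, and do not lift it), so that it comes to rest alongside the nearest roll, parallel to it, ends about level, with no more than a finger's breadth (20 mm) between the two. Touching is fine, but do not push the row along, and leave everything else where it is.

Things in the scene. Friction and masses are not known exactly. Their poses are not given: they have to be found in the camera images.
- stray_roll: Stray kraft-paper roll, a cylinder 80 mm in diameter, 240 mm long, about 0.6 kg, lying on the mat 120 to 220 mm apart from the others and within 3 degrees of parallel. Origin at the middle of its axis, 43 mm above the table (top at 83 mm). Its x is the roll axis; y and z turn as it rolls. A fingertip on its top grips the paper and moves twice as far as its centre; left at 5 cm/s it coasts under 10 mm.
- near_roll: The nearer of the two rolls in the row, the one to come alongside. Same kind and size: 80 mm in diameter, 240 mm long, origin at the middle of its axis, x along the axis. Loose: it rolls if bumped.
- end_roll: The other roll of the row, on the far side of near_roll, same kind and size, origin at the middle of its axis, x along the axis. Loose.
- mat: Flat black rubber bench mat fixed to the table, 300 mm along its x by 560 mm along its y, 3 mm thick; origin at the centre of its underside. All three rolls lie on it with their axes about along its x; the row is towards its +y end, the stray towards its -y end.
- basket: Bystander: round pink plastic basket of rubber bands, 154 mm across the rim, 74 mm tall, on the table beyond the rolls' far ends; origin at the centre of its underside.
- bottle: Bystander: clear water bottle with a blue cap and label, 64 mm in diameter, 215 mm tall, standing beyond the row's end of the mat; origin at the centre of its underside.
- ribbon_spool: Bystander: spool of ribbon lying flat, 90 mm across, 32 mm tall, beyond the rolls' far ends; origin at the centre of its underside.
- snips: Bystander: florist's snips with black handles lying on the table past the stray roll's end of the mat, about 170 mm long along their x, 12 mm thick; origin at the pivot, at table height.

How it is judged:
On the way:
1. the stray roll has been rolled (not slid) well over a third of a turn (angle between stray_roll's own z axis and vertical above 2.2 rad), for 0.1 s.
At the end, for the whole second after the job is handed in: The stray roll lies at rest on the mat beside the nearest roll: their centres at most 103 mm apart (a gap of at most about 20 mm), axes parallel within 0.1 rad (6 degrees), ends level within 35 mm; the two rolls of the row are still within 10 mm of where they were (horizontal distance between stray_roll and near_roll below 0.103 m and x of stray_roll in the frame of near_roll between -0.035 and 0.035 m and angle between the x axis of stray_roll and the x axis of near_roll, either way round below 0.1 rad and height (world z) of stray_roll below 0.046 m and linear speed of each of stray_roll, near_roll below 0.006 m/s and distance of each of near_roll, end_roll from where it was at the start of the episode below 0.01 m); the robot touches nothing.
It fails at once if the stray roll is lifted off the mat (height (world z) of stray_roll above 0.055 m).
It fails at once if the stray roll is pushed on its side, at or below about mid-height, instead of on its top (contact force between the fingers and stray_roll above 0.5 N and height (world z) of the grasp point below 0.068 m).
It fails at once if a roll of the row is pushed along by more than 10 mm (distance of any of near_roll, end_roll from where it was at the start of the episode above 0.01 m).
It fails at once if the basket, bottle, ribbon spool or snips is moved by more than 15 mm (distance of any of basket, bottle, ribbon_spool, snips from where it was at the start of the episode above 0.015 m).
It fails at once if the stray roll is pushed with the gripper's body or the arm instead of the fingers (contact force between the arm and stray_roll above 1 N).
It also fails if it takes over 72 s, if anything falls off the work surface, if the arm or the gripper's body presses on something with over 40 N, if the wrist force passes 120 N, or if a joint passes its speed limit or range.

## Working session

There is one attempt and no reset: what is moved stays moved. The work goes in short steps, Python scripts to look and compute and a tool call to move; the robot and the scene stay as the last step left them, time stands still between calls to the robot, and variables do not carry over. Pictures are saved under pics/ and viewed, at most 10 in all, crops included, and the job is handed in when it is done.

Besides the shell and the picture viewer there is one more tool, called after "Emit:" as name(argument=value, ...), one argument or row to a line, values as JSON. send_rows: Moves the arm, as the interface text tells. Its arguments: {"type":"object","properties":{"rows":{"type":"array","items":{"type":"array"}},"gripper":{"type":"number"}},"required":["rows"]}

```bash
mkdir -p pics
python3 - <<'E'
from station import sensors, vision
import cv2
print(sensors.state())
for n in("top","scene"):
    d=vision.get_image(n); cv2.imwrite(f"pics/{n}0.png",d["color"]); print({k:v for k,v in d.items() if k!="color"})
E
```

```text
{'t': 0.0, 'qpos': array([ 1.06988571e+00,  1.59052087e-01,  1.59821510e+00,  2.39953848e-05,
        1.38619508e+00, -2.10097900e-01]), 'joint_vel': array([-2.53936923e-05,  2.17499775e-04, -1.83107515e-03,  1.43070355e-03,
        1.04040907e-03,  1.03544658e-04]), 'joint_efforts': array([ 3.97690637e-04, -3.85582817e+01, -3.22102690e+01,  7.00957119e-02,
        3.81519960e-02, -1.28529937e-04]), 'tcp_pos': array([0.16475244, 0.55060708, 0.40372546]), 'eef_rot': array([-3.36426735e-04,  1.44896637e-01,  9.89446356e-01, -8.72251398e-04]), 'force': array([-0.7140657 ,  0.01194888,  0.21507874]), 'moment': array([ 0.01485154, -0.00241496,  0.01054588]), 'finger_force': 0.0, 'gripper_width': 0.0916394323852985}
{'fx': 399.4381844458648, 'fy': 399.4381844458648, 'cx': 319.09969337657833, 'cy': 197.90979634862293, 'rvec': array([ 2.19017403, -2.2041222 ,  0.11455827]), 'tvec': array([-0.00944926,  0.58115669,  1.0043656 ])}
{'fx': 409.53789106949165, 'fy': 409.53789106949165, 'cx': 312.813630515416, 'cy': 199.16753613093766, 'rvec': array([ 2.18201059,  1.21339903, -0.43302699]), 'tvec': array([-0.29686203, -0.33648276,  1.62348224])}
```

View pics/top0.png

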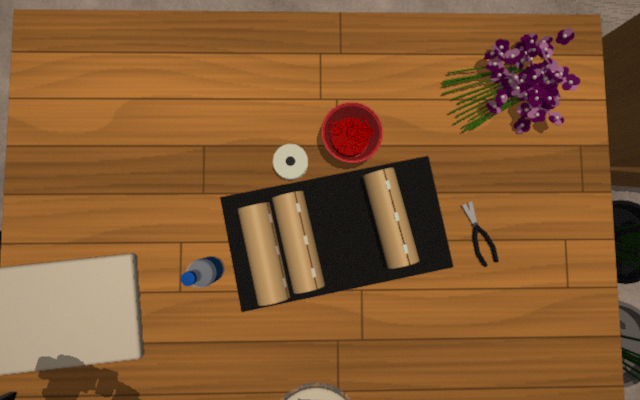

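View pics/scene0.png

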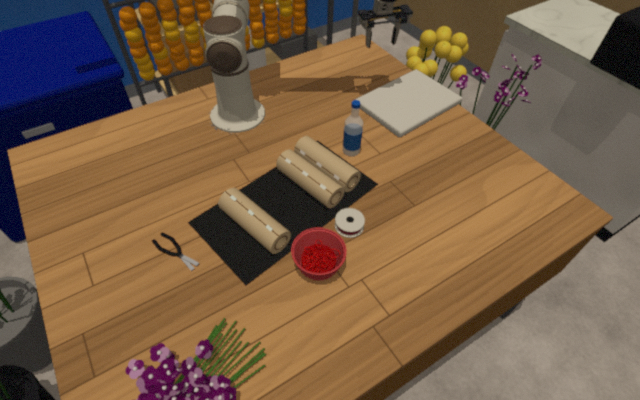

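The top view shows the stray from (378,170) to (404,267), the near roll from (288,193) to (309,292) and the end roll from (255,205) to (272,304). The mat corners are (221,197), (428,157), (452,267) and (242,310). Next I fit cylinder silhouettes to these.

```bash
cat > h.py <<'E'
import numpy as np, cv2
from scipy.optimize import minimize
from station import sensors, vision
def proj(d,P): return cv2.projectPoints(np.array(P,float),d["rvec"],d["tvec"],np.array([[d["fx"],0,d["cx"]],[0,d["fy"],d["cy"]],[0,0,1]]),None)[0][:,0]
def ray(d,u,v,z):
    R=cv2.Rodrigues(d["rvec"])[0]; c=-R.T@d["tvec"]; r=R.T@[(u-d["cx"])/d["fx"],(v-d["cy"])/d["fy"],1]
    return c+r*(z-c[2])/r[2]
t=np.linspace(0,2*np.pi,40)
def hull(d,p):
    a=np.array([np.cos(p[2]),np.sin(p[2]),0]); b=np.array([-a[1],a[0],0])
    P=[np.array([p[0],p[1],.043])+s*.12*a+.04*(np.cos(q)*b+np.sin(q)*np.array([0,0,1])) for s in(-1,1) for q in t]
    return cv2.convexHull(proj(d,P).astype(np.float32))
def fit(d,mask,p0):
    S=8
    def cost(p):
        m=np.zeros(mask.shape,np.uint8); cv2.fillPoly(m,[np.round(hull(d,p)*2**S).astype(np.int32)],1,cv2.LINE_8,S)
        return float(np.sum(m!=mask))
    best=minimize(cost,p0,method="Nelder-Mead",options=dict(initial_simplex=np.array(p0)+np.array([[0,0,0],[.015,0,0],[0,.015,0],[0,0,.08]]),xatol=1e-4,fatol=.5))
    return best.x,best.fun,int(mask.sum())
def masks(d,matpoly=((223,199),(427,160),(449,265),(243,307)),thr=60):
    g=d["color"].max(2); m=np.zeros(g.shape,np.uint8); cv2.fillPoly(m,[np.array(matpoly)],1)
    return ((g>thr)&(m>0)).astype(np.uint8)
E
python3 - <<'E'
from h import *
d=vision.get_image("top")
R=cv2.Rodrigues(d["rvec"])[0]; print("cam",-R.T@d["tvec"])
m=masks(d); cv2.imwrite("pics/m.png",m*255)
for n,poly in dict(stray=((350,155),(400,155),(430,280),(380,280)),near=((272,190),(315,185),(340,300),(295,297)),end=((230,195),(270,200),(289,300),(292,310),(240,310))).items():
    k=np.zeros_like(m); cv2.fillPoly(k,[np.array(poly)],1); k&=m
    v,u=np.nonzero(k); c=ray(d,u.mean(),v.mean(),.06)
    print(n,fit(d,k,[c[0],c[1],.2]))
for uv in((221,197),(428,157),(452,267),(242,310)): print(ray(d,*uv,.003))
for n,uv,z in(("basket",(352,133),.074),("spool",(290,161),.03),("bottlecap",(188,279),.2),("bottle",(210,268),.1)):print(n,ray(d,*uv,z))
E
```

```text
cam [0.50438719 0.01716047 1.04493144]
stray (array([ 0.53002548, -0.19220415,  0.24808278]), np.float64(40.0), 3208)
near (array([0.47214544, 0.04035225, 0.22657292]), np.float64(155.0), 3161)
end (array([0.444838  , 0.12752336, 0.21966699]), np.float64(119.0), 3278)
[0.58621652 0.24132907 0.003     ]
[ 0.69004713 -0.30414556  0.003     ]
[ 0.39996896 -0.359146    0.003     ]
[0.29703847 0.18502862 0.003     ]
basket [ 0.73784097 -0.09424978  0.074     ]
spool [0.67568094 0.06096425 0.03      ]
bottlecap [0.4007753  0.26497529 0.2       ]
bottle [0.41320907 0.24405943 0.1       ]
```

View pics/m.png

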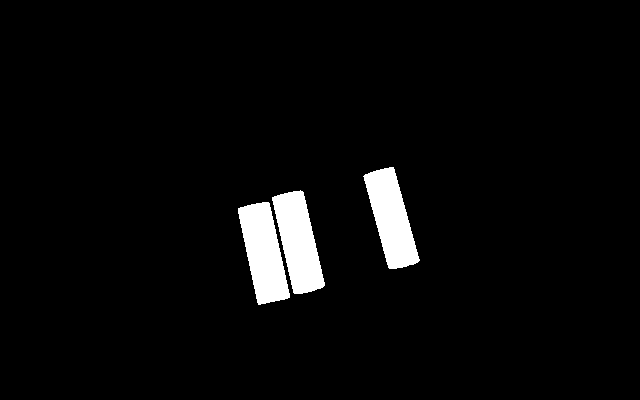

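The components look clean. Stray is about (0.530,-0.192), yaw 0.248, and near is about (0.472,0.040), yaw 0.227, so the centres are 0.24 apart. I'll raise the tool and turn it so its y lies along the roll axis, which makes +x the rolling direction.

Emit:
send_rows(
  rows=[
    [[0,0,-0.6],0.92],
    [[0,0,-0.6],0.92],
    [[0,0,0],0.92],
    [[0,0,0],0.92],
    [[0,0,0],0.92],
    [[0,0,0],0.92],
    [[0,0,0],0.92],
    [[0,0,0],0.92],
  ],
)

```text
t: 1.15
tcp_pos: [0.1649, 0.5508, 0.4763]
eef_rot: [0.0, 0.614, 0.789, -0.0]
force: [0.5, -0.5, -0.3]
gripper_width: 0.0921
finger_force: 0.0
```

```bash
cat >> h.py <<'E'
from scipy.spatial.transform import Rotation
def rel(target):
    s=sensors.state(); q=s["eef_rot"]; R=Rotation.from_quat([q[1],q[2],q[3],q[0]]).as_matrix()
    print("t",s["t"],"tcp",s["tcp_pos"].round(4),"yaw_y",np.arctan2(R[1,1],R[0,1]).round(4),"units",(R.T@(np.array(target)-s["tcp_pos"])/.06).round(3),"F",s["force"].round(1))
E
python3 -c "
from h import *
rel([.535,-.211,.333])
d=vision.get_image('top'); m=masks(d); n,l,st,c=cv2.connectedComponentsWithStats(m)
for i in range(1,n):
  if st[i,4]>1500:
    k=(l==i).astype(np.uint8); p=ray(d,*c[i],.06); print(st[i],fit(d,k,[p[0],p[1],.23]))
"
```

```text
t 1.15 tcp [0.1649 0.5508 0.4763] yaw_y 0.2481 units [-13.821   2.864   2.394] F [ 0.5 -0.5 -0.3]
[ 364  167   56  102 3207] (array([ 0.52987356, -0.19195011,  0.25562688]), np.float64(90.0), 3207)
[ 272  190   53  104 3278] (array([0.47207081, 0.04131519, 0.22129639]), np.float64(42.0), 3278)
[ 238  202   52  103 3297] (array([0.44719141, 0.12790978, 0.21711865]), np.float64(117.0), 3297)
```

Emit:
send_rows(
  rows=[
    [[-0.85,0.18,0],0],
    [[-0.85,0.18,0],0],
    [[-0.85,0.18,0],0],
    [[-0.85,0.18,0],0],
    [[-0.85,0.18,0],0],
    [[-0.85,0.18,0],0],
    [[-0.85,0.18,0],0],
    [[-0.85,0.18,0],0],
  ],
)

```text
t: 2.2
tcp_pos: [0.3507, 0.1758, 0.4766]
eef_rot: [0.0, 0.612, 0.791, 0.0]
force: [0.7, 0.6, -0.4]
gripper_width: 0.0918
finger_force: 0.0
```

Emit:
send_rows(
  rows=[
    [[-0.85,0.18,0],0],
    [[-0.85,0.18,0],0],
    [[-0.85,0.18,0],0],
    [[-0.85,0.18,0],0],
    [[-0.85,0.18,0],0],
    [[-0.85,0.18,0],0],
    [[-0.85,0.18,0],0],
    [[-0.85,0.18,0],0],
  ],
)

```text
t: 3.2
tcp_pos: [0.5364, -0.1978, 0.4764]
eef_rot: [-0.0, 0.612, 0.791, 0.0]
force: [0.8, 0.2, 0.3]
gripper_width: 0.092
finger_force: 0.0
```

```bash
python3 -c "
from h import *
rel([.535,-.211,.283])"
```

```text
t 3.2 tcp [ 0.5364 -0.1978  0.4764] yaw_y 0.254 units [-0.207 -0.078  3.224] F [0.8 0.2 0.3]
```

Emit:
send_rows(
  rows=[
    [[-0.2,-0.08,0.7],0],
    [[0,0,0.7],0],
    [[0,0,0.7],0],
    [[0,0,0.6],0],
    [[0,0,0.5],0],
    [[0,0,0.05],0],
    [[0,0,0.05],0],
    [[0,0,0],0],
  ],
)

```text
t: 4.2
tcp_pos: [0.5348, -0.2093, 0.2801]
eef_rot: [0.001, 0.612, 0.791, 0.0]
force: [0.0, -0.1, 0.5]
gripper_width: 0.0914
finger_force: 0.0
```

Emit:
send_rows(
  rows=[
    [[0,0,0.04],0],
    [[0,0,0.02],0],
    [[0,0,0],0],
  ],
)

```text
t: 4.58
tcp_pos: [0.5343, -0.209, 0.2751]
eef_rot: [-0.0, 0.612, 0.79, 0.0]
force: [-0.5, 0.1, 1.0]
gripper_width: 0.0921
finger_force: 0.0
```

Emit:
send_rows(
  rows=[
    [[0,0,0.03],0],
    [[0,0,0],0],
  ],
)

```text
t: 4.82
tcp_pos: [0.5342, -0.209, 0.2731]
eef_rot: [-0.0, 0.613, 0.79, -0.0]
force: [0.3, 0.2, -0.0]
gripper_width: 0.0919
finger_force: 0.0
```

Emit:
send_rows(
  rows=[
    [[0,0,0.03],0],
    [[0,0,0],0],
  ],
)

```text
t: 5.08
tcp_pos: [0.5345, -0.2094, 0.2724]
eef_rot: [0.001, 0.612, 0.791, -0.0]
force: [-1.4, -0.2, 4.1]
gripper_width: 0.0918
finger_force: 2.3
```

Emit:
send_rows(
  rows=[
    [[0.08,0,0.03],0],
    [[0.17,0,0],0],
    [[0.2,0,0],0],
    [[0.2,0,0],0],
    [[0.2,0,0],0],
    [[0.17,0,0],0],
    [[0.1,0,0.01],0],
    [[0.03,0,0],0],
  ],
)

```text
t: 6.08
tcp_pos: [0.5175, -0.1427, 0.2722]
eef_rot: [0.001, 0.612, 0.791, -0.001]
force: [-7.1, -1.2, 18.5]
gripper_width: 0.092
finger_force: 9.0
```

```bash
cat >> h.py <<'E'
def look(name,p0=None):
    d=vision.get_image("scene"); cv2.imwrite(f"pics/{name}s.png",d["color"])
    d=vision.get_image("top"); cv2.imwrite(f"pics/{name}t.png",d["color"])
E
python3 -c "
from h import *
rel([.535,-.211,.283]); look('a')
a=cv2.imread('pics/as.png')[100:300,130:450];b=cv2.imread('pics/at.png')[130:330,200:520]
cv2.imwrite('pics/a.png',cv2.resize(np.vstack([a,b]),None,fx=1.5,fy=1.5))"
```

```text
t 6.075 tcp [ 0.5175 -0.1427  0.2722] yaw_y 0.253 units [-1.176 -0.003 -0.177] F [-7.1 -1.2 18.5]
```

View pics/a.png

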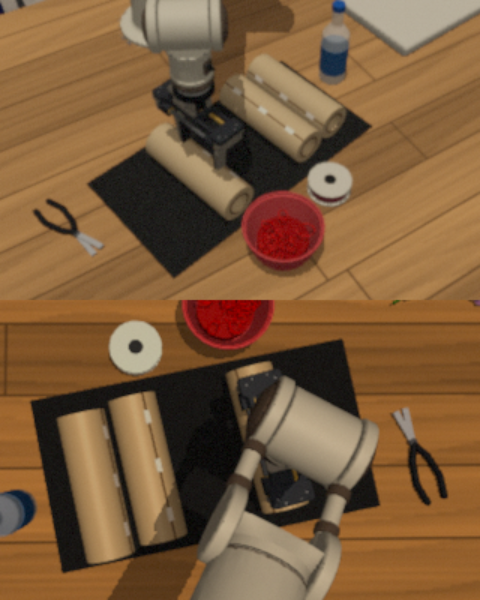

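The stray has rolled: its tape strip has turned out of sight and the fingers are on its top just ahead of centre. Next I lift, step back and repeat.

Emit:
send_rows(
  rows=[
    [[0,0,-0.2],0],
    [[0,0,-0.15],0],
    [[-0.3,0,0],0],
    [[-0.28,0,0],0],
    [[0,0,0],0],
    [[0,0,0.2],0],
    [[0,0,0.12],0],
    [[0,0,0.01],0],
  ],
)

```text
t: 7.18
tcp_pos: [0.5259, -0.1768, 0.2719]
eef_rot: [0.001, 0.612, 0.791, -0.001]
force: [-6.0, -3.3, 14.4]
gripper_width: 0.0916
finger_force: 7.4
```

Emit:
send_rows(
  rows=[
    [[0.08,0,0.02],0],
    [[0.17,0,0],0],
    [[0.2,0,0],0],
    [[0.2,0,0],0],
    [[0.2,0,0],0],
    [[0.17,0,0],0],
    [[0.1,0,0.0],0],
    [[0.03,0,0],0],
  ],
)

```text
t: 8.18
tcp_pos: [0.5087, -0.1093, 0.2721]
eef_rot: [0.001, 0.612, 0.791, -0.001]
force: [-10.1, -0.6, 22.5]
gripper_width: 0.0918
finger_force: 11.5
```

```bash
python3 -c "
from h import *
rel([.535,-.211,.283])"
```

```text
t 8.175 tcp [ 0.5087 -0.1093  0.2721] yaw_y 0.2535 units [-1.752e+00 -1.000e-03 -1.780e-01] F [-10.1  -0.6  22.5]
```

Emit:
send_rows(
  rows=[
    [[0,0,-0.2],0],
    [[0,0,-0.15],0],
    [[-0.3,0,0],0],
    [[-0.28,0,0],0],
    [[0,0,0],0],
    [[0,0,0.2],0],
    [[0,0,0.12],0],
    [[0,0,0],0],
  ],
)

```text
t: 9.18
tcp_pos: [0.5173, -0.1434, 0.2717]
eef_rot: [0.0, 0.612, 0.791, -0.001]
force: [-4.8, -3.0, 9.2]
gripper_width: 0.0921
finger_force: 5.0
```

Emit:
send_rows(
  rows=[
    [[0.08,0,0.02],0],
    [[0.17,0,0],0],
    [[0.2,0,0],0],
    [[0.2,0,0],0],
    [[0.2,0,0],0],
    [[0.17,0,0],0],
    [[0.1,0,0.0],0],
    [[0.03,0,0],0],
  ],
)

```text
t: 10.18
tcp_pos: [0.5001, -0.0761, 0.2724]
eef_rot: [0.001, 0.612, 0.791, -0.001]
force: [-10.0, -0.5, 22.5]
gripper_width: 0.092
finger_force: 11.1
```

Emit:
send_rows(
  rows=[
    [[0,0,-0.2],0],
    [[0,0,-0.5],0],
    [[-0.4,0,-0.8],0],
    [[-0.8,0,-0.5],0],
    [[-0.9,0,0],0],
    [[-0.9,0,0],0],
    [[-0.8,0,0],0],
    [[0,0,0],0],
  ],
)

```text
t: 11.18
tcp_pos: [0.5568, -0.2993, 0.3882]
eef_rot: [-0.001, 0.614, 0.79, -0.0]
force: [-0.9, 0.1, 0.1]
gripper_width: 0.092
finger_force: 0.0
```

```bash
python3 -c "
from h import *
rel([.535,-.211,.283]); look('b')
a=cv2.imread('pics/bs.png')[100:300,130:450];b=cv2.imread('pics/bt.png')[130:330,200:520]
cv2.imwrite('pics/b.png',cv2.resize(np.vstack([a,b]),None,fx=1.5,fy=1.5))"
```

```text
t 11.175 tcp [ 0.5568 -0.2993  0.3882] yaw_y 0.2493 units [1.513 0.013 1.755] F [-0.9  0.1  0.1]
```

View pics/b.png

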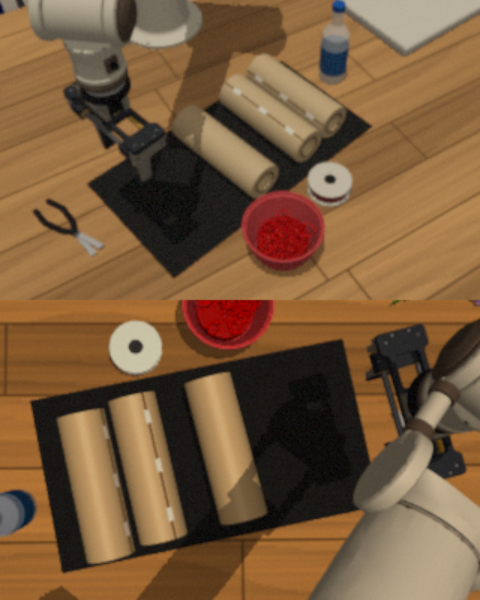

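The top view is clear. The stray lies from crop (210,380) to (243,518), about 1/3 of its starting gap from the near roll. I'll fit it again.

```bash
python3 -c "
from h import *
d=vision.get_image('top'); d['color']=d['color'].copy(); m=masks(d,((223,199),(385,168),(405,270),(243,307)),45); n,l,st,c=cv2.connectedComponentsWithStats(m)
for i in range(1,n):
  if st[i,4]>1500:
    k=(l==i).astype(np.uint8); p=ray(d,*c[i],.06); x,f,s=fit(d,k,[p[0],p[1],.23]); print(st[i],x,f)
    if i and abs(x[1]+.09)<.04: S=x
near=np.array([.4721,.0413]); a=np.array([np.cos(.221),np.sin(.221)]); b=np.array([-a[1],a[0]])
print('along',(S[:2]-near)@a,'across',(S[:2]-near)@b)
bs=np.array([-np.sin(S[2]),np.cos(S[2])]); rel([*(S[:2]-.018*bs),.272])
"
```

```text
[ 323  178   55  102 3273] [ 0.50352465 -0.08912329  0.24416788] 41.0
[ 272  190   53  104 3339] [0.47204387 0.04131792 0.21829826] 44.0
[ 237  202   53  103 3320] [0.44631981 0.12750991 0.21598881] 119.0
along 0.0020708685602557914 across -0.13413968669904364
t 11.325 tcp [ 0.5568 -0.2957  0.389 ] yaw_y 0.253 units [3.253 0.    1.955] F [-0.1  0.3  0.2]
```

Remaining centre travel is about 44 mm. I'll do two shorter strokes of about 22 mm each, with 44 mm of finger travel per stroke.

Emit:
send_rows(
  rows=[
    [[0.8,0,0],0],
    [[0.9,0,0],0],
    [[0.9,0,0.2],0],
    [[0.6,0,0.5],0],
    [[0.17,0,0.6],0],
    [[0,0,0.4],0],
    [[0,0,0.1],0],
    [[0,0,0],0],
  ],
)

```text
t: 12.32
tcp_pos: [0.5064, -0.1004, 0.2822]
eef_rot: [0.0, 0.612, 0.791, 0.0]
force: [-0.5, 0.8, 0.7]
gripper_width: 0.0917
finger_force: 0.0
```

Emit:
send_rows(
  rows=[
    [[0,0,0.08],0],
    [[0,0,0.06],0],
    [[0,0,0.02],0],
    [[0,0,0],0],
  ],
)

```text
t: 12.82
tcp_pos: [0.5068, -0.1014, 0.2731]
eef_rot: [0.001, 0.613, 0.79, -0.0]
force: [-1.5, -0.6, 5.3]
gripper_width: 0.0918
finger_force: 2.5
```

Emit:
send_rows(
  rows=[
    [[0.05,0,0.04],0],
    [[0.12,0,0],0],
    [[0.14,0,0],0],
    [[0.14,0,0],0],
    [[0.14,0,0],0],
    [[0.1,0,0],0],
    [[0.04,0,0],0],
    [[0,0,0],0],
  ],
)

```text
t: 13.82
tcp_pos: [0.4962, -0.0593, 0.2731]
eef_rot: [0.001, 0.612, 0.791, -0.001]
force: [-9.1, -0.9, 21.4]
gripper_width: 0.092
finger_force: 10.5
```

Emit:
send_rows(
  rows=[
    [[0,0,-0.2],0],
    [[0,0,-0.15],0],
    [[-0.2,0,0],0],
    [[-0.17,0,0],0],
    [[0,0,0],0],
    [[0,0,0.2],0],
    [[0,0,0.12],0],
    [[0,0,0],0],
  ],
)

```text
t: 14.82
tcp_pos: [0.5012, -0.0807, 0.2729]
eef_rot: [0.0, 0.612, 0.791, -0.001]
force: [-7.8, -2.7, 15.2]
gripper_width: 0.0917
finger_force: 7.6
```

Emit:
send_rows(
  rows=[
    [[0.05,0,0.02],0],
    [[0.12,0,0],0],
    [[0.14,0,0],0],
    [[0.14,0,0],0],
    [[0.13,0,0],0],
    [[0.1,0,0],0],
    [[0.04,0,0],0],
    [[0,0,0],0],
  ],
)

```text
t: 15.82
tcp_pos: [0.4905, -0.0387, 0.2731]
eef_rot: [0.0, 0.612, 0.791, -0.001]
force: [-12.0, -3.0, 25.5]
gripper_width: 0.092
finger_force: 12.7
```

Emit:
send_rows(
  rows=[
    [[0,0,-0.2],0],
    [[0,0,-0.5],0],
    [[-0.4,0,-0.8],0],
    [[-0.8,0,-0.5],0],
    [[-0.9,0,0],0],
    [[-0.9,0,0],0],
    [[-0.8,0,0],0],
    [[0,0,0],0],
  ],
)

```text
t: 16.82
tcp_pos: [0.5471, -0.2615, 0.3889]
eef_rot: [-0.001, 0.614, 0.789, -0.0]
force: [0.4, 0.3, -0.2]
gripper_width: 0.092
finger_force: 0.0
```

```bash
python3 -c "
from h import *
look('c')
a=cv2.imread('pics/cs.png')[100:300,130:450];b=cv2.imread('pics/ct.png')[130:330,200:520]
cv2.imwrite('pics/c.png',cv2.resize(np.vstack([a,b]),None,fx=1.5,fy=1.5))
d=vision.get_image('top'); d['color']=d['color'].copy(); m=masks(d,((223,199),(372,170),(392,272),(243,307)),45); n,l,st,c=cv2.connectedComponentsWithStats(m)
X=[]
for i in range(1,n):
  if st[i,4]>1500:
    k=(l==i).astype(np.uint8); p=ray(d,*c[i],.06); x,f,s=fit(d,k,[p[0],p[1],.23]); print(st[i],x,f); X.append(x)
X.sort(key=lambda x:x[1]); S,N=X[:2]
a=np.array([np.cos(N[2]),np.sin(N[2])]); b=np.array([-a[1],a[0]])
print('along',(S-N)[:2]@a,'across',(S-N)[:2]@b)
rel([*S[:2],.272])
"
```

```text
[ 306  182   55  103 3280] [ 0.49258448 -0.04512493  0.24641109] 65.0
[ 272  190   53  104 3331] [0.47255704 0.04120484 0.2199971 ] 55.0
[ 237  202   53  102 3307] [0.44721534 0.12826345 0.21146556] 111.0
along 0.0007052762803881924 across -0.0886195770258127
t 16.975 tcp [ 0.5471 -0.258   0.3896] yaw_y 0.253 units [3.66  0.01  1.965] F [-0.4  0.3  0.1]
```

View pics/c.png

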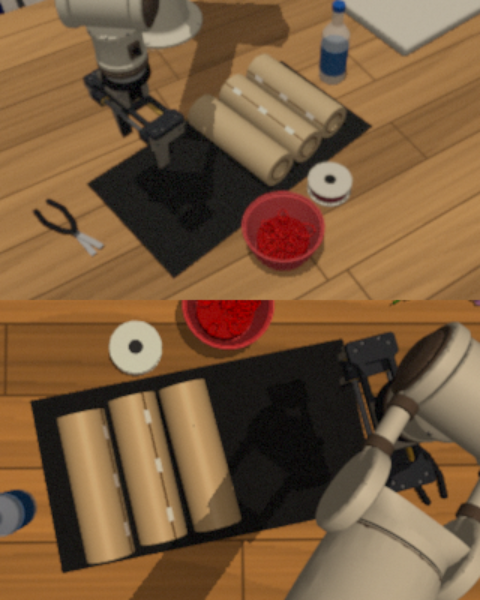

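The stray lies beside the near roll: centres 88.6 mm apart, ends level within 1 mm, 0.026 rad from parallel. The row and the other items are where they were, and the gripper is clear.

```bash
python3 -c "
from station import arm
print(arm.finish_job())"
```

```text
the job is handed in; nothing more can be done
None
```

I rolled the stray back with five fingertip strokes along its top and handed the job in: from the top camera it lies about 9 mm from the near roll, ends level within 1 mm, 1.5° off parallel, with the row unmoved; no verdict was returned.

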